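# Pack the tested power adapters in row order

### The arm

A 6-joint arm with a two-finger parallel gripper is mounted at the origin on the work surface. World frame = base frame: x ahead of the robot, y to its left, z up, the work surface at z = 0. Lengths are in mm, angles in rad, forces in N, time in s.
With the tool pointing down it reaches from about 350 to 975 mm from the base axis. Payload 7.1 kg.
Tool frame: the origin (TCP) lies on the front face of the gripper's body, between the roots of the fingers; the fingertips stand 80 mm ahead of it and the grasp point (between the pads) lies 61 mm ahead of it; z points along the fingers, y is the line along which they close (so a half turn about z gives the same grasp; the last joint's range is limited). The gripper opens to 88 mm and grips with 3 to 60 N. Pads are 20 mm wide; open, the fingers measure 115 mm over their backs; the gripper's body (75 mm by 178 mm) begins 61 mm behind the grasp point.
Start: joints at [-1.256, 0.423, 1.63, -0, 1.089, -0.019], TCP at [204.79, -590.48, 302.675] pointing down, gripper open.
Joint ranges: [-3, 3], [-0.9, 2.11], [0.09, 2.58], [-1.31, 4.45], [0.11, 2.69], [-2.54, 2.54]. Speed limits (rad/s): [2.39, 2.39, 3.01, 3.14, 3.14, 3.14].

### API

Orientations are given as a rotation vector (axis times angle).
In Python, from workcell import readout, vision, close_job gives the robot as it stands.
- The arm moves only by the tool servo_tool, never from a script. Its argument "plan" is a list that holds one entry, the list of rows, each a list of 7 numbers: the gripper command: -1 is fully open, 1 is shut, values between are in proportion, then the shift along the world's x, y, z in units of 40 mm (1.0 is 40 mm), then the turn, a rotation vector about the world's x, y, z in units of 5 degrees (1.0 is 5 degrees). A call has 1 to 5 rows; each row shifts and turns the commanded pose from where the row before left it; what a row does not reach is not made up. A row lasts 1/12 s, in which the tool goes at most 41.7 mm and 7.16 degrees, less where a joint would pass 70% of its speed; a pose out of reach is approached as far as the arm can. A call is refused whole if a number of a shift passes 1 or a number of a turn 1, either way. A call with a gripper value outside its range is refused whole. The fingers move at their own pace and stop on an object; the grip force is fixed at half the most. Time passes only in rows, so rows that do not move let the fingers close. It gives the time, the measured TCP pose, the force, the opening and the grip force at its end, in the units of the state.
- readout.get_obs(): the state, without advancing time (a new reading comes with each control period).
- vision.get_image(name): name is "scene" or "top" or "wrist"; returns the picture (480x640x3 uint8, red, green, blue); there is no depth.
- vision.camera_params(name): a dict with "fx", "fy", "cx", "cy" (pixels), "D" ([k1, k2, p1, p2, k3] as OpenCV has them; the pictures are not rectified), "rvec" (rotation vector, rad) and "tvec" (3), from world to camera coordinates, as OpenCV has them; the wrist camera has in their place "hand_eye" (4x4, takes a point from camera to tool coordinates, whose origin is the TCP and whose axes are the flange's). Camera axes: x right, y down, z forward; pixel columns grow to the right and rows downward; lengths in mm; the calibration is good to about 2 mm. A picture is of the moment at which its call begins: read the wrist's pose just before it. camera_params takes no time and is no camera call.
- close_job(): hands the job in; it is judged then, once.
The state is a dict: "t": time; "qpos": joint angles; "qvel": joint speeds; "joint_torque": joint torques, N m; "ee_pos": TCP position; "orientation": TCP orientation; "ft_force": force on the tool from outside, world axes, zero at the start; "moment": the same for the moment, N m; "width": finger opening in mm; "grasp_force": force on a finger pad.
Only numpy, scipy, OpenCV 4.12 (cv2) and the standard library are available. Lean on these libraries where they do the work, as an engineer would, in place of code of your own. Each camera call takes 0.05 s, during which the arm holds its last target. There are 200 camera calls.

### The job

Testing is finished: move the four power adapters from the row of test sockets into the four pockets of the black packing tray, one in each pocket, keeping the order of the row. The adapter next to the green marker block goes into the pocket at the tray's green end, and the others follow in order away from that end. Keep the adapters upright and set each one down gently on its pocket's floor, without dropping it.

Things in the scene. Friction and masses are not known exactly. Their poses are not given: they have to be found in the camera images.
- adapter_red: power adapter, loose: an upright black brick with a red top (the uppermost 9 mm), 44 (its x) x 30 (its y) x 75 mm high, about 160 g. Origin at the centre of its underside, z up. At the start it stands on the red test socket, turned at most about 15 degrees from it.
- adapter_yellow: power adapter, loose: an upright black brick with a yellow top (the uppermost 9 mm), 44 (its x) x 30 (its y) x 75 mm high, about 160 g. Origin at the centre of its underside, z up. At the start it stands on the yellow test socket, turned at most about 15 degrees from it.
- adapter_blue: power adapter, loose: an upright black brick with a blue top (the uppermost 9 mm), 44 (its x) x 30 (its y) x 75 mm high, about 160 g. Origin at the centre of its underside, z up. At the start it stands on the blue test socket, turned at most about 15 degrees from it.
- adapter_white: power adapter, loose: an upright black brick with a white top (the uppermost 9 mm), 44 (its x) x 30 (its y) x 75 mm high, about 160 g. Origin at the centre of its underside, z up. At the start it stands on the white test socket, turned at most about 15 degrees from it.
- socket_red: test socket, fixed: a grey block 74 (x) x 66 (y) x 24 mm high with a red strip along its front and back edges; flat top, on which the red adapter stands at the start. Origin at the centre of its underside, 12 mm above the table on a plywood board; z up. The four sockets stand in a straight row along their y, 80 mm apart, in any colour order, y roughly to the robot's left; the green marker stands beyond one end of the row.
- socket_yellow: test socket, fixed: a grey block 74 (x) x 66 (y) x 24 mm high with a yellow strip along its front and back edges; flat top, on which the yellow adapter stands at the start. Origin at the centre of its underside, 12 mm above the table on a plywood board; z up. The four sockets stand in a straight row along their y, 80 mm apart, in any colour order, y roughly to the robot's left; the green marker stands beyond one end of the row.
- socket_blue: test socket, fixed: a grey block 74 (x) x 66 (y) x 24 mm high with a blue strip along its front and back edges; flat top, on which the blue adapter stands at the start. Origin at the centre of its underside, 12 mm above the table on a plywood board; z up. The four sockets stand in a straight row along their y, 80 mm apart, in any colour order, y roughly to the robot's left; the green marker stands beyond one end of the row.
- socket_white: test socket, fixed: a grey block 74 (x) x 66 (y) x 24 mm high with a white strip along its front and back edges; flat top, on which the white adapter stands at the start. Origin at the centre of its underside, 12 mm above the table on a plywood board; z up. The four sockets stand in a straight row along their y, 80 mm apart, in any colour order, y roughly to the robot's left; the green marker stands beyond one end of the row.
- tray: packing tray, fixed: a black moulded tray on the table between the row and the robot, 96 (x) x 390 (y) x 22 mm high. Origin at the centre of its underside, z up, y along its length (roughly to the robot's left) towards the end that bears a green band. Four open pockets in a row, centres at x = 0, y = +120, +40, -40 and -120 mm, each 68 (x) x 54 mm (y) inside, 14 mm deep; pocket floor 8 mm above the table, walls between pockets 26 mm wide. All pockets are empty at the start.
- marker: green block, fixed, 50 (x) x 26 (y) x 12 mm high, on the plywood board beyond the left or the right end of the row of sockets, in line with them: 58 mm from the centre of the nearest socket, and 138, 218 and 298 mm from the others. It marks where the row begins. A white switch box of the same size stands beyond the other end. Origin at the centre of its underside, 12 mm above the table.
Mind the look-alikes: they are no part of the job. Leave any orange or purple look-alike of the adapter_yellow alone.

How it is judged:
By the outcome, as a careful person would: the job done as asked, in the order asked, and still so for the second after the job is handed in, with the robot touching nothing.
It also fails if it takes over 96 s, if anything falls off the work surface, if the arm or the gripper's body presses on something with over 40 N, if the wrist force passes 120 N, or if a joint passes its speed limit or range.

## Working session

There is one attempt and no reset: what is moved stays moved. The work goes in short steps, Python scripts to look and compute and a tool call to move; the robot and the scene stay as the last step left them, time stands still between calls to the robot, and variables do not carry over. Pictures are saved under pics/ and viewed, at most 14 in all, crops included, and the job is handed in when it is done.

Besides the shell and the picture viewer there is one more tool, called after "Call:" by a JSON object that holds its "fn" and its "kwargs", one argument or row to a line. servo_tool: Moves the arm, as the interface text tells. Its arguments: {"type":"object","properties":{"plan":{"type":"array"}},"required":["plan"]}

```bash
mkdir -p pics; ls
python3 - <<'E'
from workcell import readout, vision
import cv2
o=readout.get_obs();print(o)
for n in("scene","top"):
    cv2.imwrite(f"pics/{n}0.png",vision.get_image(n)[:,:,::-1]);print(vision.camera_params(n))
print(vision.camera_params("wrist"))
E
```

```text
pics
{'t': 0.0, 'qpos': array([-1.25600834e+00,  4.23803768e-01,  1.63065804e+00, -7.58430887e-06,
        1.08858187e+00, -1.90458615e-02]), 'qvel': array([ 7.43615470e-04,  2.94268715e-04, -2.48109232e-05,  2.38630865e-04,
       -6.44986896e-04, -2.28160267e-03]), 'joint_torque': array([ 3.15843885e-03, -5.44624865e+01, -2.73669505e+01,  6.44207094e-02,
        2.28345551e-02, -1.31642605e-04]), 'ee_pos': array([ 204.65941418, -590.10215393,  301.93730496]), 'orientation': array([-3.09651459e+00, -5.21720540e-01,  3.46089977e-04]), 'ft_force': array([-0.34817299,  0.10051475, -0.64342575]), 'moment': array([-0.00942384,  0.00133176,  0.05204897]), 'grasp_force': 0.0, 'width': 87.85988034973509}
{'fx': 585.9950984430109, 'fy': 585.9950984430109, 'cx': 305.82009049710166, 'cy': 239.91628412808436, 'D': array([-0.12873001,  0.        ,  0.        ,  0.        ,  0.        ]), 'rvec': array([ 1.98524038,  1.15421872, -0.57388075]), 'tvec': array([-242.05631652, -236.14335763, 1320.64723924])}
{'fx': 523.3022138764101, 'fy': 523.3022138764101, 'cx': 321.93653243952855, 'cy': 225.1832402619022, 'D': array([-0.00799169,  0.        ,  0.        ,  0.        ,  0.        ]), 'rvec': array([ 2.15972268, -2.21404844, -0.02689947]), 'tvec': array([  8.22796495, 548.39286759, 892.75408291])}
{'fx': 371.16426470499226, 'fy': 371.16426470499226, 'cx': 315.61229797168244, 'cy': 242.88336503897943, 'D': array([-0.00417717,  0.        ,  0.        ,  0.        ,  0.        ]), 'hand_eye': array([[ 3.42639504e-04, -9.65441602e-01, -2.60619253e-01,
         7.14166680e+01],
       [ 9.99999720e-01,  1.57333483e-04,  7.31884218e-04,
         2.20482611e-01],
       [-6.65587337e-04, -2.60619431e-01,  9.65441386e-01,
        -8.29032427e+01],
       [ 0.00000000e+00,  0.00000000e+00,  0.00000000e+00,
         1.00000000e+00]])}
```

View pics/scene0.png

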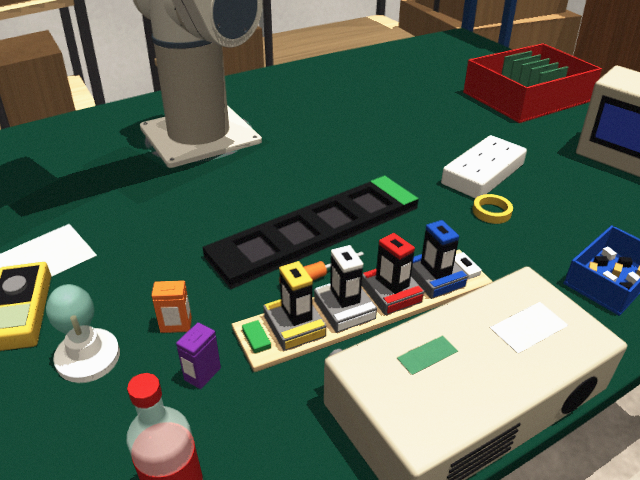

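View pics/top0.png

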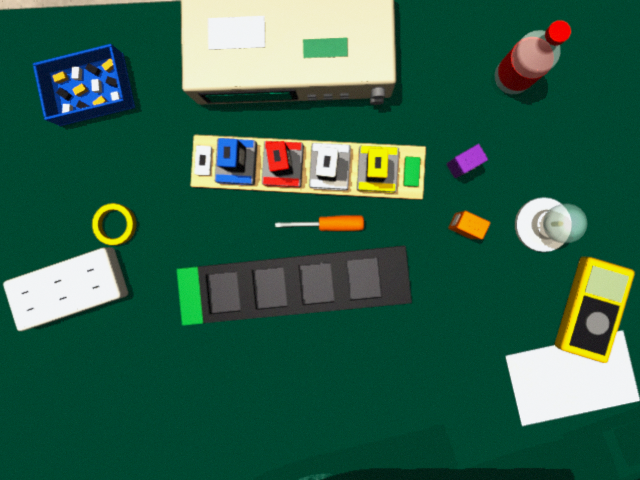

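The scene shows the green marker at the robot's right beside yellow (top picture ~412,172), the row from there is yellow, white, red, blue. The tray's green band is at the left (~190,295). So yellow goes to +120, white to +40, red to -40 and blue to -120.

```bash
cat > h.py <<'E'
import numpy as np, cv2
from workcell import readout, vision
from scipy.spatial.transform import Rotation as R
def ray(name,px,obs=None):
    c=vision.camera_params(name);K=np.array([[c['fx'],0,c['cx']],[0,c['fy'],c['cy']],[0,0,1]])
    u=cv2.undistortPoints(np.float64(px).reshape(-1,1,2),K,c['D']).reshape(-1,2)
    d=np.c_[u,np.ones(len(u))]
    if name=='wrist':
        H=np.array(c['hand_eye']);Rt=R.from_rotvec(obs['orientation']).as_matrix()
        return Rt@H[:3,3]+obs['ee_pos'],d@(Rt@H[:3,:3]).T
    M=cv2.Rodrigues(c['rvec'])[0]
    return -M.T@c['tvec'],d@M
def plane(name,px,z,obs=None):
    o,d=ray(name,px,obs);return o+d*((z-o[2])/d[:,2:])
def crop(img,x0,x1,y0,y1,s,f):
    cv2.imwrite(f,cv2.resize(img[y0:y1,x0:x1,::-1],None,fx=s,fy=s,interpolation=cv2.INTER_CUBIC))
E
python3 - <<'E'
from h import *
im=cv2.imread("pics/top0.png")[:,:,::-1]
crop(im,188,428,130,205,3.3,"pics/c1.png"); crop(im,172,416,240,330,3.25,"pics/c2.png")
print(ray('top',[[320,240]])[0])
E
```

```text
[528.13678782 -47.01473958 903.69985991]
```

View pics/c1.png

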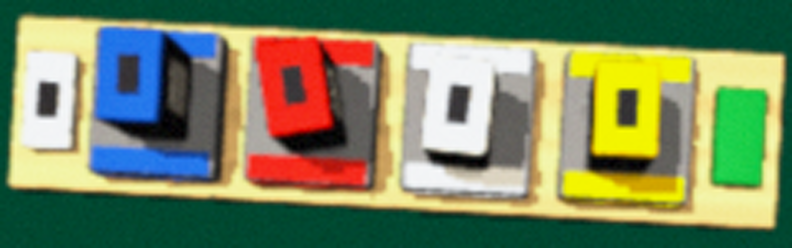

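View pics/c2.png

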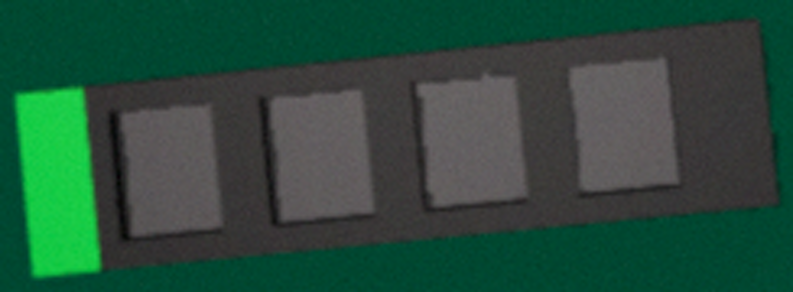

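The crops give the label marks and edges of the adapter tops, and the four outer corners of the tray.

Run:
```python
from h import *
f1=lambda p:np.array(p,float)/3.3+[188,130]
f2=lambda p:np.array(p,float)/3.25+[172,240]
T=plane('top',f2([(15,94),(760,20),(778,205),(33,277)]),22)
print(T.round(1),[np.linalg.norm(T[i]-T[i-1]).round(1) for i in range(4)])
c=T.mean(0);v=(T[0]+T[3]-T[1]-T[2]);a=np.arctan2(-v[0],v[1]);print('tray',c.round(1),np.degrees(a))
for n,y in zip('ywrb',(120,40,-40,-120)): print(n,(c[:2]+y*np.array([-np.sin(a),np.cos(a)])).round(1))
A={'b':[(127,76),(101,28),(97,119),(166,30),(161,124)],'r':[(292,86),(258,42),(273,137),(317,40),(330,127)],
'w':[(460,104),(429,57),(422,148),(495,62),(490,153)],'y':[(627,107),(596,60),(592,153),(660,58),(658,157)]}
for k,p in A.items():
    q=plane('top',f1(p),111);e=[np.degrees(np.arctan2(d[1],d[0])).round(1) for d in(q[1]-q[2],q[3]-q[4])]
    print(k,q[0].round(1),q[1:].mean(0).round(1),e)
B=plane('top',f1([(20,16),(784,55)]),12);d=B[0]-B[1];print('row',np.degrees(np.arctan2(-d[0],d[1])))
I=plane('scene',[(325,380),(525,268)],150);print(I)
```

```text
[[ 479.7  244.    22. ]
 [ 509.4 -145.8   22. ]
 [ 414.3 -152.4   22. ]
 [ 383.7  236.2   22. ]] [np.float64(96.3), np.float64(390.9), np.float64(95.4), np.float64(389.8)]
tray [446.8  45.5  22. ] 4.426989829403637
y [437.5 165.2]
w [443.7  85.4]
r [449.9   5.6]
b [456.  -74.1]
b [660.5 133.7 111. ] [660.8 131.7 111. ] [np.float64(-3.7), np.float64(-4.2)]
r [653.4  56.7 111. ] [653.2  55.5 111. ] [np.float64(7.7), np.float64(7.2)]
w [642.6 -20.9 111. ] [642.2 -20.4 111. ] [np.float64(-5.8), np.float64(-4.6)]
y [638.9 -97.5 111. ] [638.9 -97.2 111. ] [np.float64(-4.0), np.float64(-2.7)]
row -4.816731678516028
[[ 834.97399705 -169.71530351  150.        ]
 [ 811.96548781  136.68906906  150.        ]]
```

Call:
{"fn": "servo_tool", "kwargs": {
  "plan": [
    [[-0.3, 0.7, 0.8, 0, 0, 0, -0.3], [-0.3, 0.7, 0.8, 0, 0, 0, -0.3], [-0.3, 0.7, 0.8, 0, 0, 0, -0.3], [-0.3, 0.7, 0.8, 0, 0, 0, -0.3], [-0.3, 0.7, 0.8, 0, 0, 0, -0.3]]
  ]
}}

```text
t: 0.52
ee_pos: [342.6, -432.0, 302.4]
orientation: [-3.125, -0.315, 0.0]
ft_force: [0.3, -1.0, -0.8]
width: 59.1
grasp_force: 0.0
```

Call:
{"fn": "servo_tool", "kwargs": {
  "plan": [
    [[-0.3, 0.7, 0.8, 0, 0, 0, -0.3], [-0.3, 0.7, 0.8, 0, 0, 0, -0.3], [-0.3, 0.7, 0.8, 0, 0, 0, -0.3], [-0.3, 0.7, 0.8, 0, 0, 0, -0.3], [-0.3, 0.7, 0.8, 0, 0, 0, -0.3]]
  ]
}}

```text
t: 0.93
ee_pos: [480.0, -275.0, 302.5]
orientation: [-3.139, -0.111, 0.001]
ft_force: [0.2, -1.3, 0.6]
width: 57.3
grasp_force: 0.0
```

Call:
{"fn": "servo_tool", "kwargs": {
  "plan": [
    [[-0.3, 0.7, 0.8, 0, 0, 0, -0.3], [-0.3, 0.7, 0.8, 0, 0, 0, -0.3], [-0.3, 0.7, 0.8, 0, 0, 0, -0.3], [-0.3, 0.5, 0.8, 0, 0, 0, -0.3], [-0.3, 0, 0, 0, 0, 0, -0.3]]
  ]
}}

```text
t: 1.35
ee_pos: [584.5, -145.8, 302.4]
orientation: [-3.139, 0.087, -0.002]
ft_force: [-0.8, -1.0, -0.0]
width: 57.0
grasp_force: 0.0
```

Run:
```python
from h import *
o=readout.get_obs();print(o['ee_pos'],o['orientation'],o['t'],o['qpos'])
crop(vision.get_image('wrist'),0,640,0,480,1.25,"pics/w1.png")
np.savez('w1.npz',**{k:o[k] for k in('ee_pos','orientation')})
```

```text
[ 584.51928331 -145.76817982  302.41910777] [-3.13892079e+00  8.72386837e-02 -2.03321664e-03] 1.35 [-0.26480791  0.39019529  1.68221311  0.00196541  1.06826891  1.36061342]
```

View pics/w1.png

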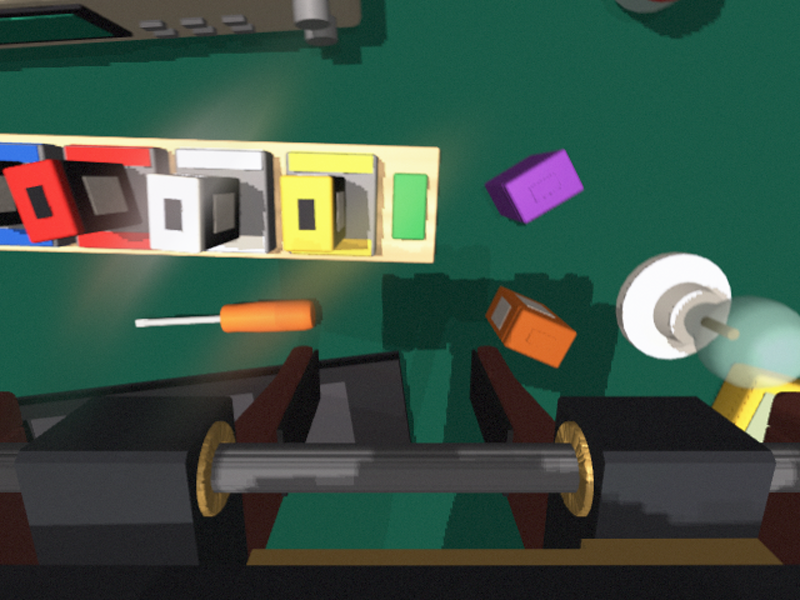

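The wrist view shows yellow's top with its mark at (306,214), white's at (173,214) and red's at (39,202). These give a cross-check of the top camera.

Run:
```python
from h import *
o=dict(np.load('w1.npz'))
for n,p in dict(y=(306,214),w=(173,214),r=(39,202)).items(): print(n,plane('wrist',[np.array(p)/1.25],111,o).round(1))
p=plane('wrist',np.array([(281,176),(332,178),(332,250),(283,251)])/1.25,111,o);print(p.mean(0))
for d in(p[0]-p[3],p[1]-p[2]):print(np.degrees(np.arctan2(d[1],d[0])))
```

```text
y [[639.1 -97.1 111. ]]
w [[643.4 -19.6 111. ]]
r [[654.5  57.  111. ]]
[638.74223318 -97.68887963 111.        ]
-5.1917602284888105
-5.153010855930175
```

Call:
{"fn": "servo_tool", "kwargs": {
  "plan": [
    [[-0.3, 0.6, 0.6, -0.5, 0, 0, 0], [-0.3, 0.7, 0.6, -0.5, 0, 0, 0], [-0.3, 0, 0, -0.5, 0, 0, 0], [-0.3, 0, 0, 0, 0, 0, 0], [-0.3, 0, 0, 0, 0, 0, 0]]
  ]
}}

```text
t: 1.82
ee_pos: [632.0, -103.4, 241.5]
orientation: [-3.14, 0.092, 0.006]
ft_force: [-0.9, 0.5, 1.6]
width: 56.8
grasp_force: 0.0
```

Call:
{"fn": "servo_tool", "kwargs": {
  "plan": [
    [[-0.3, 0.17, 0.15, -0.3, 0, 0, 0], [-0.3, 0, 0, -0.4, 0, 0, 0], [-0.3, 0, 0, 0, 0, 0, 0], [-0.3, 0, 0, 0, 0, 0, 0]]
  ]
}}

```text
t: 2.15
ee_pos: [639.8, -97.5, 214.9]
orientation: [-3.14, 0.094, 0.001]
ft_force: [-0.0, 0.9, -0.1]
width: 57.0
grasp_force: 0.0
```

Good; down 68 mm, then close and lift.

Call:
{"fn": "servo_tool", "kwargs": {
  "plan": [
    [[-0.3, 0, 0, -0.6, 0, 0, 0], [-0.3, 0, 0, -0.6, 0, 0, 0], [-0.3, 0, 0, -0.5, 0, 0, 0], [-0.3, 0, 0, 0, 0, 0, 0], [-0.3, 0, 0, 0, 0, 0, 0]]
  ]
}}

```text
t: 2.57
ee_pos: [640.0, -97.3, 147.2]
orientation: [-3.14, 0.093, 0.001]
ft_force: [-0.2, 0.1, 0.1]
width: 56.9
grasp_force: 0.0
```

Call:
{"fn": "servo_tool", "kwargs": {
  "plan": [
    [[1, 0, 0, 0, 0, 0, 0], [1, 0, 0, 0, 0, 0, 0], [1, 0, 0, 0, 0, 0, 0], [1, 0, 0, 0, 0, 0, 0], [1, 0, 0, 0, 0, 0, 0]]
  ]
}}

```text
t: 2.98
ee_pos: [640.6, -97.1, 147.8]
orientation: [3.14, -0.092, 0.002]
ft_force: [0.4, 0.9, 4.0]
width: 29.7
grasp_force: 30.0
```

Call:
{"fn": "servo_tool", "kwargs": {
  "plan": [
    [[1, 0, 0, 0.3, 0, 0, 0], [1, 0, 0, 0.7, 0, 0, 0], [1, 0, 0, 0.7, 0, 0, 0], [1, 0, 0, 0.6, 0, 0, 0], [1, -0.2, 0.2, 0, 0, 0, 0.1]]
  ]
}}

```text
t: 3.4
ee_pos: [635.5, -90.2, 244.8]
orientation: [3.139, -0.08, 0.016]
ft_force: [1.5, -1.4, -1.1]
width: 30.1
grasp_force: 30.0
```

Call:
{"fn": "servo_tool", "kwargs": {
  "plan": [
    [[1, -0.4, 0.5, 0, 0, 0, 0.2], [1, -0.5, 0.7, 0, 0, 0, 0.2], [1, -0.5, 0.7, 0, 0, 0, 0.2], [1, -0.5, 0.7, 0, 0, 0, 0.2], [1, -0.5, 0.7, 0, 0, 0, 0.2]]
  ]
}}

```text
t: 3.82
ee_pos: [533.8, 44.2, 238.1]
orientation: [-3.141, -0.059, 0.003]
ft_force: [-0.2, 0.5, -2.2]
width: 30.1
grasp_force: 30.0
```

Call:
{"fn": "servo_tool", "kwargs": {
  "plan": [
    [[1, -0.5, 0.7, 0, 0, 0, 0.2], [1, -0.5, 0.7, 0, 0, 0, 0.2], [1, -0.5, 0.7, 0, 0, 0, 0.06], [1, -0.5, 0.5, 0, 0, 0, 0], [1, -0.4, 0.3, 0, 0, 0, 0]]
  ]
}}

```text
t: 4.23
ee_pos: [437.3, 160.6, 238.2]
orientation: [3.139, 0.124, -0.003]
ft_force: [-0.6, -0.2, -1.9]
width: 29.5
grasp_force: 30.0
```

Call:
{"fn": "servo_tool", "kwargs": {
  "plan": [
    [[1, 0, 0, 0, 0, 0, 0], [1, 0, 0, 0, 0, 0, 0]]
  ]
}}

```text
t: 4.4
ee_pos: [438.7, 159.5, 238.5]
orientation: [3.139, 0.125, -0.002]
ft_force: [0.4, 0.2, -1.5]
width: 29.8
grasp_force: 30.0
```

Call:
{"fn": "servo_tool", "kwargs": {
  "plan": [
    [[1, 0, 0.14, -0.4, 0, 0, 0], [1, 0, 0, -0.6, 0, 0, 0], [1, 0, 0, -0.6, 0, 0, 0], [1, 0, 0, -0.6, 0, 0, 0], [1, 0, 0, -0.4, 0, 0, 0]]
  ]
}}

```text
t: 4.82
ee_pos: [440.1, 163.7, 132.9]
orientation: [3.139, 0.12, -0.002]
ft_force: [0.5, 0.3, -3.5]
width: 29.8
grasp_force: 30.0
```

Call:
{"fn": "servo_tool", "kwargs": {
  "plan": [
    [[1, 0, 0, -0.1, 0, 0, 0], [1, 0, 0, -0.1, 0, 0, 0], [1, 0, 0, 0, 0, 0, 0], [1, 0, 0, 0, 0, 0, 0]]
  ]
}}

```text
t: 5.15
ee_pos: [440.8, 164.5, 127.4]
orientation: [-3.139, -0.121, -0.002]
ft_force: [1.0, 0.2, -1.8]
width: 29.7
grasp_force: 30.0
```

Call:
{"fn": "servo_tool", "kwargs": {
  "plan": [
    [[1, -0.05, 0, -0.06, 0, 0, 0], [1, 0, 0, -0.05, 0, 0, 0], [1, 0, 0, -0.03, 0, 0, 0], [1, 0, 0, 0, 0, 0, 0]]
  ]
}}

```text
t: 5.48
ee_pos: [438.1, 164.7, 121.4]
orientation: [-3.139, -0.122, -0.001]
ft_force: [0.2, 1.8, -2.6]
width: 30.1
grasp_force: 30.0
```

Call:
{"fn": "servo_tool", "kwargs": {
  "plan": [
    [[1, 0, 0, -0.03, 0, 0, 0], [1, 0, 0, 0, 0, 0, 0]]
  ]
}}

```text
t: 5.65
ee_pos: [438.1, 164.6, 120.0]
orientation: [-3.139, -0.121, -0.0]
ft_force: [0.5, 0.5, -1.0]
width: 29.8
grasp_force: 30.0
```

Call:
{"fn": "servo_tool", "kwargs": {
  "plan": [
    [[1, 0, 0, -0.02, 0, 0, 0], [1, 0, 0, 0, 0, 0, 0]]
  ]
}}

```text
t: 5.82
ee_pos: [438.2, 164.7, 119.8]
orientation: [-3.139, -0.122, -0.0]
ft_force: [-2.0, -0.7, 7.6]
width: 29.8
grasp_force: 30.0
```

Call:
{"fn": "servo_tool", "kwargs": {
  "plan": [
    [[-0.3, 0, 0, 0, 0, 0, 0], [-0.3, 0, 0, 0, 0, 0, 0], [-0.3, 0, 0, 0, 0, 0, 0], [-0.3, 0, 0, 0.3, 0, 0, 0], [-0.3, 0, 0, 0.7, 0, 0, 0]]
  ]
}}

```text
t: 6.23
ee_pos: [436.4, 164.0, 157.3]
orientation: [3.138, 0.121, -0.009]
ft_force: [-0.7, -0.6, -0.1]
width: 56.1
grasp_force: 0.0
```

Call:
{"fn": "servo_tool", "kwargs": {
  "plan": [
    [[-0.3, 0, 0, 0.8, 0, 0, 0], [-0.3, 0, 0, 0.7, 0, 0, 0], [-0.3, 0.3, -0.3, 0.4, 0, 0, -0.2], [-0.3, 0.7, -0.6, 0, 0, 0, -0.3], [-0.3, 0.7, -0.6, 0, 0, 0, -0.3]]
  ]
}}

```text
t: 6.65
ee_pos: [507.0, 104.5, 236.9]
orientation: [-3.141, -0.013, -0.005]
ft_force: [-0.8, 1.5, -0.4]
width: 57.1
grasp_force: 0.0
```

Call:
{"fn": "servo_tool", "kwargs": {
  "plan": [
    [[-0.3, 0.7, -0.6, 0, 0, 0, -0.3], [-0.3, 0.7, -0.6, 0, 0, 0, -0.3], [-0.3, 0.7, -0.6, 0, 0, 0, -0.3], [-0.3, 0.7, -0.7, 0, 0, 0, -0.2], [-0.3, 0.5, -0.6, 0, 0, 0, 0]]
  ]
}}

```text
t: 7.07
ee_pos: [640.1, -21.3, 235.1]
orientation: [3.138, -0.141, 0.002]
ft_force: [-0.6, 0.2, 0.3]
width: 57.1
grasp_force: 0.0
```

Call:
{"fn": "servo_tool", "kwargs": {
  "plan": [
    [[-0.3, 0, 0, 0, 0, 0, 0], [-0.3, 0, 0, 0, 0, 0, 0]]
  ]
}}

```text
t: 7.23
ee_pos: [638.5, -20.7, 234.6]
orientation: [-3.138, 0.143, 0.001]
ft_force: [-0.8, 0.2, -0.9]
width: 56.9
grasp_force: 0.0
```

Run:
```python
from h import *
crop(vision.get_image('top'),160,440,120,335,2.8,"pics/t2.png")
```

```text
(no output)
```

View pics/t2.png

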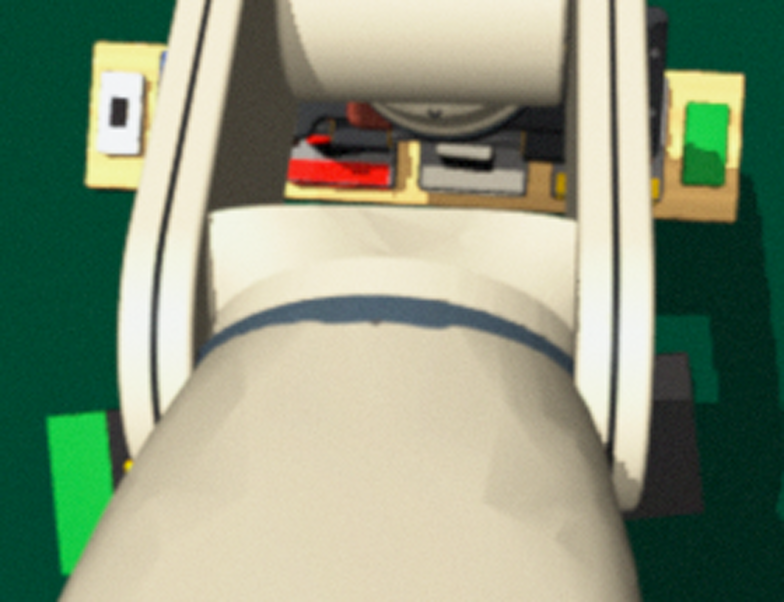

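The arm hides the tray in this picture; the check can wait. I'll centre on white and go down.

Call:
{"fn": "servo_tool", "kwargs": {
  "plan": [
    [[-0.3, 0.11, 0.01, -0.2, 0, 0, 0], [-0.3, 0, 0, -0.5, 0, 0, 0], [-0.3, 0, 0, 0, 0, 0, 0], [-0.3, 0, 0, 0, 0, 0, 0]]
  ]
}}

```text
t: 7.62
ee_pos: [641.2, -17.8, 206.0]
orientation: [-3.139, 0.137, 0.005]
ft_force: [0.1, -0.1, 0.0]
width: 56.9
grasp_force: 0.0
```

Call:
{"fn": "servo_tool", "kwargs": {
  "plan": [
    [[-0.3, 0, 0, -0.5, 0, 0, 0], [-0.3, 0, 0, -0.6, 0, 0, 0], [-0.3, 0, 0, -0.4, 0, 0, 0], [-0.3, 0, 0, 0, 0, 0, 0], [-0.3, 0, 0, 0, 0, 0, 0]]
  ]
}}

```text
t: 8.03
ee_pos: [642.2, -18.5, 147.3]
orientation: [-3.139, 0.138, 0.002]
ft_force: [0.7, 0.3, 0.8]
width: 56.9
grasp_force: 0.0
```

Call:
{"fn": "servo_tool", "kwargs": {
  "plan": [
    [[1, 0, 0, 0, 0, 0, 0], [1, 0, 0, 0, 0, 0, 0], [1, 0, 0, 0, 0, 0, 0], [1, 0, 0, 0, 0, 0, 0], [1, 0, 0, 0, 0, 0, 0]]
  ]
}}

```text
t: 8.45
ee_pos: [642.9, -19.0, 148.2]
orientation: [-3.138, 0.139, -0.002]
ft_force: [-1.3, 0.1, 3.2]
width: 30.1
grasp_force: 29.3
```

Call:
{"fn": "servo_tool", "kwargs": {
  "plan": [
    [[1, 0, 0, 0.3, 0, 0, 0], [1, 0, 0, 0.7, 0, 0, 0], [1, 0, 0, 0.7, 0, 0, 0], [1, 0, 0, 0.6, 0, 0, 0], [1, -0.2, 0.1, 0, 0, 0, 0.1]]
  ]
}}

```text
t: 8.87
ee_pos: [637.9, -15.5, 245.2]
orientation: [3.139, -0.126, 0.016]
ft_force: [1.0, 0.8, -0.5]
width: 30.2
grasp_force: 29.3
```

Call:
{"fn": "servo_tool", "kwargs": {
  "plan": [
    [[1, -0.4, 0.2, 0, 0, 0, 0.2], [1, -0.6, 0.3, 0, 0, 0, 0.2], [1, -0.6, 0.3, 0, 0, 0, 0.2], [1, -0.6, 0.3, 0, 0, 0, 0.2], [1, -0.6, 0.3, 0, 0, 0, 0.2]]
  ]
}}

```text
t: 9.28
ee_pos: [520.2, 41.5, 238.5]
orientation: [-3.142, -0.013, 0.002]
ft_force: [-0.0, 0.2, -1.4]
width: 30.6
grasp_force: 29.3
```

Call:
{"fn": "servo_tool", "kwargs": {
  "plan": [
    [[1, -0.6, 0.3, 0, 0, 0, 0.3], [1, -0.6, 0.3, 0, 0, 0, 0.3], [1, -0.5, 0.3, 0, 0, 0, 0.2], [1, -0.3, 0.2, 0, 0, 0, 0], [1, 0, 0, 0, 0, 0, 0]]
  ]
}}

```text
t: 9.7
ee_pos: [439.4, 85.8, 238.7]
orientation: [3.139, 0.123, -0.004]
ft_force: [1.2, -0.6, -2.2]
width: 30.5
grasp_force: 29.3
```

Call:
{"fn": "servo_tool", "kwargs": {
  "plan": [
    [[1, 0, 0, 0, 0, 0, 0], [1, 0, 0, 0, 0, 0, 0]]
  ]
}}

```text
t: 9.87
ee_pos: [443.4, 85.0, 239.4]
orientation: [3.139, 0.121, 0.002]
ft_force: [0.8, -0.5, -0.9]
width: 30.3
grasp_force: 29.3
```

Call:
{"fn": "servo_tool", "kwargs": {
  "plan": [
    [[1, 0, 0, -0.4, 0, 0, 0], [1, 0, 0, -0.6, 0, 0, 0], [1, 0, 0, -0.6, 0, 0, 0], [1, 0, 0, -0.6, 0, 0, 0], [1, 0, 0, -0.4, 0, 0, 0]]
  ]
}}

```text
t: 10.28
ee_pos: [443.2, 84.4, 133.3]
orientation: [3.139, 0.119, -0.001]
ft_force: [-0.2, -0.7, -2.0]
width: 30.4
grasp_force: 29.3
```

Call:
{"fn": "servo_tool", "kwargs": {
  "plan": [
    [[1, 0, 0, -0.1, 0, 0, 0], [1, 0, 0, -0.1, 0, 0, 0], [1, 0, 0, 0, 0, 0, 0], [1, 0, 0, 0, 0, 0, 0]]
  ]
}}

```text
t: 10.62
ee_pos: [443.3, 84.9, 127.8]
orientation: [-3.139, -0.121, -0.002]
ft_force: [-0.5, 0.3, -1.5]
width: 30.6
grasp_force: 29.3
```

Call:
{"fn": "servo_tool", "kwargs": {
  "plan": [
    [[1, 0, 0, -0.06, 0, 0, 0], [1, 0, 0, -0.05, 0, 0, 0], [1, 0, 0, -0.03, 0, 0, 0], [1, 0, 0, 0, 0, 0, 0]]
  ]
}}

```text
t: 10.95
ee_pos: [442.5, 85.0, 121.8]
orientation: [-3.139, -0.121, -0.001]
ft_force: [-1.2, 0.2, -1.6]
width: 30.7
grasp_force: 29.3
```

Call:
{"fn": "servo_tool", "kwargs": {
  "plan": [
    [[1, 0, 0, -0.03, 0, 0, 0], [1, 0, 0, 0, 0, 0, 0]]
  ]
}}

```text
t: 11.12
ee_pos: [442.5, 85.0, 120.4]
orientation: [-3.139, -0.121, -0.0]
ft_force: [-0.1, 0.0, -1.9]
width: 30.6
grasp_force: 29.3
```

Call:
{"fn": "servo_tool", "kwargs": {
  "plan": [
    [[1, 0, 0, -0.02, 0, 0, 0], [1, 0, 0, 0, 0, 0, 0]]
  ]
}}

```text
t: 11.28
ee_pos: [442.5, 85.0, 120.1]
orientation: [-3.139, -0.121, -0.0]
ft_force: [-2.9, -0.0, 7.0]
width: 30.3
grasp_force: 29.3
```

Call:
{"fn": "servo_tool", "kwargs": {
  "plan": [
    [[-0.3, 0, 0, 0, 0, 0, 0], [-0.3, 0, 0, 0, 0, 0, 0], [-0.3, 0, 0, 0, 0, 0, 0], [-0.3, 0, 0, 0.3, 0, 0, 0], [-0.3, 0, 0, 0.7, 0, 0, 0]]
  ]
}}

```text
t: 11.7
ee_pos: [440.8, 84.7, 157.7]
orientation: [3.138, 0.121, -0.009]
ft_force: [0.0, 0.3, 0.3]
width: 56.3
grasp_force: 0.0
```

Call:
{"fn": "servo_tool", "kwargs": {
  "plan": [
    [[-0.3, 0, 0, 0.8, 0, 0, 0], [-0.3, 0, 0, 0.7, 0, 0, 0], [-0.3, 0.3, 0, 0.4, 0, 0, 0.1], [-0.3, 0.7, -0.1, 0, 0, 0, 0.1], [-0.3, 0.7, -0.1, 0, 0, 0, 0.1]]
  ]
}}

```text
t: 12.12
ee_pos: [511.4, 77.1, 237.3]
orientation: [-3.137, -0.164, -0.004]
ft_force: [0.3, -0.1, -0.1]
width: 57.0
grasp_force: 0.0
```

Call:
{"fn": "servo_tool", "kwargs": {
  "plan": [
    [[-0.3, 0.7, -0.1, 0, 0, 0, 0.1], [-0.3, 0.7, -0.1, 0, 0, 0, 0.1], [-0.3, 0.7, -0.1, 0, 0, 0, 0.1], [-0.3, 0.7, -0.1, 0, 0, 0, 0], [-0.3, 0.7, -0.1, 0, 0, 0, 0]]
  ]
}}

```text
t: 12.53
ee_pos: [651.6, 56.7, 235.3]
orientation: [-3.135, -0.203, 0.001]
ft_force: [0.7, -0.0, 0.2]
width: 56.8
grasp_force: 0.0
```

Call:
{"fn": "servo_tool", "kwargs": {
  "plan": [
    [[-0.3, 0, 0, 0, 0, 0, 0], [-0.3, 0, 0, 0, 0, 0, 0], [-0.3, 0, 0, 0, 0, 0, 0]]
  ]
}}

```text
t: 12.78
ee_pos: [649.4, 57.0, 234.8]
orientation: [-3.135, -0.203, 0.003]
ft_force: [-0.4, 0.6, -0.8]
width: 56.7
grasp_force: 0.0
```

Run:
```python
from h import *
o=readout.get_obs();print(o['ee_pos'],o['orientation'])
crop(vision.get_image('wrist'),0,640,0,480,1.25,"pics/w2.png")
np.savez('w2.npz',**{k:o[k] for k in('ee_pos','orientation')})
```

```text
[649.37303153  56.96941595 234.83476167] [-3.13493688 -0.20320174  0.00334281]
```

View pics/w2.png

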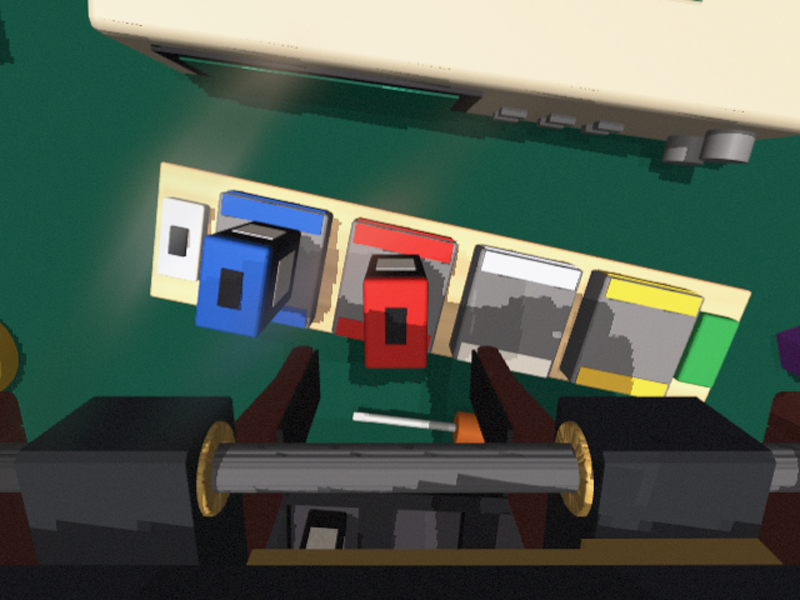

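Red is centred between the fingers and aligned with them (mark ~396,327); blue's mark is at (230,289).

Run:
```python
from h import *
o=dict(np.load('w2.npz'))
for n,p in dict(r=(396,327),b=(230,289)).items(): print(n,plane('wrist',[np.array(p)/1.25],111,o).round(1))
p=plane('wrist',np.array([(207,237),(197,327),(365,277),(365,366),(428,278),(427,366)])/1.25,111,o)
for i in(0,2,4):
    d=p[i]-p[i+1];print(np.degrees(np.arctan2(d[1],d[0])))
```

```text
r [[653.5  56.5 111. ]]
b [[661.8 134.2 111. ]]
-4.8381133644377385
6.478769764085468
7.886188487368482
```

Call:
{"fn": "servo_tool", "kwargs": {
  "plan": [
    [[-0.3, 0.11, 0, -0.2, 0, 0, 0], [-0.3, 0, 0, -0.5, 0, 0, 0], [-0.3, 0, 0, 0, 0, 0, 0], [-0.3, 0, 0, 0, 0, 0, 0]]
  ]
}}

```text
t: 13.17
ee_pos: [653.6, 57.1, 206.5]
orientation: [-3.135, -0.204, 0.005]
ft_force: [0.3, 0.3, -0.0]
width: 57.1
grasp_force: 0.0
```

Call:
{"fn": "servo_tool", "kwargs": {
  "plan": [
    [[-0.3, 0, 0, -0.5, 0, 0, 0], [-0.3, 0, 0, -0.6, 0, 0, 0], [-0.3, 0, 0, -0.4, 0, 0, 0], [-0.3, 0, 0, 0, 0, 0, 0], [-0.3, 0, 0, 0, 0, 0, 0]]
  ]
}}

```text
t: 13.58
ee_pos: [654.6, 57.1, 147.7]
orientation: [3.135, 0.204, -0.002]
ft_force: [-0.2, -0.5, -0.6]
width: 57.2
grasp_force: 0.0
```

Call:
{"fn": "servo_tool", "kwargs": {
  "plan": [
    [[1, 0, 0, 0, 0, 0, 0], [1, 0, 0, 0, 0, 0, 0], [1, 0, 0, 0, 0, 0, 0], [1, 0, 0, 0, 0, 0, 0], [1, 0, 0, 0, 0, 0, 0]]
  ]
}}

```text
t: 14.0
ee_pos: [655.3, 57.0, 148.5]
orientation: [-3.135, -0.203, -0.002]
ft_force: [-1.1, 0.0, 6.4]
width: 30.1
grasp_force: 30.0
```

Call:
{"fn": "servo_tool", "kwargs": {
  "plan": [
    [[1, 0, 0, 0.3, 0, 0, 0], [1, 0, 0, 0.7, 0, 0, 0], [1, 0, 0, 0.7, 0, 0, 0], [1, 0, 0, 0.6, 0, 0, 0], [1, -0.2, 0, 0, 0, 0, 0]]
  ]
}}

```text
t: 14.42
ee_pos: [650.3, 57.2, 245.8]
orientation: [-3.135, -0.203, -0.016]
ft_force: [1.6, -0.3, -0.4]
width: 29.6
grasp_force: 30.0
```

Call:
{"fn": "servo_tool", "kwargs": {
  "plan": [
    [[1, -0.4, -0.1, 0, 0, 0, -0.1], [1, -0.6, -0.2, 0, 0, 0, -0.1], [1, -0.6, -0.2, 0, 0, 0, -0.1], [1, -0.6, -0.2, 0, 0, 0, -0.1], [1, -0.6, -0.2, 0, 0, 0, -0.1]]
  ]
}}

```text
t: 14.83
ee_pos: [532.5, 20.8, 238.9]
orientation: [-3.139, -0.135, 0.003]
ft_force: [0.7, -0.6, -1.7]
width: 30.1
grasp_force: 30.0
```

Call:
{"fn": "servo_tool", "kwargs": {
  "plan": [
    [[1, -0.6, -0.1, 0, 0, 0, -0.1], [1, -0.6, -0.1, 0, 0, 0, 0], [1, -0.6, -0.1, 0, 0, 0, 0], [1, -0.3, -0.1, 0, 0, 0, 0], [1, 0, 0, 0, 0, 0, 0]]
  ]
}}

```text
t: 15.25
ee_pos: [447.7, 4.6, 239.0]
orientation: [-3.139, -0.121, 0.005]
ft_force: [-0.5, -0.2, -1.3]
width: 30.0
grasp_force: 30.0
```

Call:
{"fn": "servo_tool", "kwargs": {
  "plan": [
    [[1, 0, 0, 0, 0, 0, 0], [1, 0, 0, 0, 0, 0, 0]]
  ]
}}

```text
t: 15.42
ee_pos: [452.3, 5.0, 239.9]
orientation: [3.139, 0.121, 0.003]
ft_force: [0.4, -0.5, -1.2]
width: 29.8
grasp_force: 30.0
```

Call:
{"fn": "servo_tool", "kwargs": {
  "plan": [
    [[1, 0, 0, -0.4, 0, 0, 0], [1, 0, 0, -0.6, 0, 0, 0], [1, 0, 0, -0.6, 0, 0, 0], [1, 0, 0, -0.6, 0, 0, 0], [1, 0, 0, -0.4, 0, 0, 0]]
  ]
}}

```text
t: 15.83
ee_pos: [451.8, 5.2, 133.7]
orientation: [-3.139, -0.122, 0.0]
ft_force: [0.9, -0.1, -2.5]
width: 30.2
grasp_force: 30.0
```

Call:
{"fn": "servo_tool", "kwargs": {
  "plan": [
    [[1, 0, 0, -0.1, 0, 0, 0], [1, 0, 0, -0.1, 0, 0, 0], [1, 0, 0, 0, 0, 0, 0], [1, 0, 0, 0, 0, 0, 0]]
  ]
}}

```text
t: 16.17
ee_pos: [451.8, 5.0, 128.2]
orientation: [3.139, 0.121, 0.002]
ft_force: [0.3, 0.4, -2.0]
width: 29.9
grasp_force: 30.0
```

Call:
{"fn": "servo_tool", "kwargs": {
  "plan": [
    [[1, 0, 0, -0.06, 0, 0, 0], [1, 0, 0, -0.05, 0, 0, 0], [1, 0, 0, -0.03, 0, 0, 0], [1, 0, 0, 0, 0, 0, 0]]
  ]
}}

```text
t: 16.5
ee_pos: [451.0, 5.0, 122.2]
orientation: [3.139, 0.121, 0.001]
ft_force: [-0.5, -1.1, -2.5]
width: 29.8
grasp_force: 30.0
```

Call:
{"fn": "servo_tool", "kwargs": {
  "plan": [
    [[1, 0, 0, -0.03, 0, 0, 0], [1, 0, 0, 0, 0, 0, 0]]
  ]
}}

```text
t: 16.67
ee_pos: [450.9, 5.0, 120.8]
orientation: [-3.139, -0.121, -0.0]
ft_force: [-0.0, 0.4, -2.9]
width: 29.6
grasp_force: 30.0
```

Call:
{"fn": "servo_tool", "kwargs": {
  "plan": [
    [[1, 0, 0, -0.02, 0, 0, 0], [1, 0, 0, 0, 0, 0, 0]]
  ]
}}

```text
t: 16.83
ee_pos: [451.0, 5.0, 120.5]
orientation: [3.139, 0.121, 0.0]
ft_force: [-1.7, -0.5, 5.9]
width: 30.3
grasp_force: 30.0
```

Call:
{"fn": "servo_tool", "kwargs": {
  "plan": [
    [[-0.3, 0, 0, 0, 0, 0, 0], [-0.3, 0, 0, 0, 0, 0, 0], [-0.3, 0, 0, 0, 0, 0, 0], [-0.3, 0, 0, 0.3, 0, 0, 0], [-0.3, 0, 0, 0.7, 0, 0, 0]]
  ]
}}

```text
t: 17.25
ee_pos: [449.2, 5.0, 158.2]
orientation: [-3.139, -0.121, 0.009]
ft_force: [-0.1, 0.6, -0.5]
width: 56.2
grasp_force: 0.0
```

Call:
{"fn": "servo_tool", "kwargs": {
  "plan": [
    [[-0.3, 0, 0, 0.8, 0, 0, 0], [-0.3, 0, 0, 0.7, 0, 0, 0], [-0.3, 0.3, 0.2, 0.4, 0, 0, -0.1], [-0.3, 0.7, 0.4, 0, 0, 0, -0.2], [-0.3, 0.7, 0.4, 0, 0, 0, -0.2]]
  ]
}}

```text
t: 17.67
ee_pos: [519.9, 45.2, 237.8]
orientation: [-3.141, -0.05, -0.005]
ft_force: [0.9, -0.8, -0.1]
width: 56.8
grasp_force: 0.0
```

Call:
{"fn": "servo_tool", "kwargs": {
  "plan": [
    [[-0.3, 0.7, 0.5, 0, 0, 0, -0.3], [-0.3, 0.7, 0.5, 0, 0, 0, -0.3], [-0.3, 0.7, 0.5, 0, 0, 0, -0.3], [-0.3, 0.7, 0.5, 0, 0, 0, -0.3], [-0.3, 0.7, 0.3, 0, 0, 0, 0]]
  ]
}}

```text
t: 18.08
ee_pos: [659.9, 139.0, 235.7]
orientation: [-3.139, 0.112, 0.0]
ft_force: [-0.6, -0.5, -0.0]
width: 57.5
grasp_force: 0.0
```

Call:
{"fn": "servo_tool", "kwargs": {
  "plan": [
    [[-0.3, 0, 0, 0, 0, 0, 0], [-0.3, 0, 0, 0, 0, 0, 0], [-0.3, 0, 0, 0, 0, 0, 0]]
  ]
}}

```text
t: 18.33
ee_pos: [657.8, 136.6, 235.2]
orientation: [3.139, -0.111, -0.003]
ft_force: [-0.1, 1.0, -0.8]
width: 57.1
grasp_force: 0.0
```

Yaw −4.1°; shift +3.5, −2.6 mm and go down.

Call:
{"fn": "servo_tool", "kwargs": {
  "plan": [
    [[-0.3, 0.09, -0.06, -0.2, 0, 0, 0], [-0.3, 0, 0, -0.5, 0, 0, 0], [-0.3, 0, 0, 0, 0, 0, 0], [-0.3, 0, 0, 0, 0, 0, 0]]
  ]
}}

```text
t: 18.67
ee_pos: [661.1, 133.7, 206.8]
orientation: [3.139, -0.113, -0.005]
ft_force: [-0.8, 0.6, 0.1]
width: 57.2
grasp_force: 0.0
```

Call:
{"fn": "servo_tool", "kwargs": {
  "plan": [
    [[-0.3, 0, 0, -0.5, 0, 0, 0], [-0.3, 0, 0, -0.6, 0, 0, 0], [-0.3, 0, 0, -0.4, 0, 0, 0], [-0.3, 0, 0, 0, 0, 0, 0], [-0.3, 0, 0, 0, 0, 0, 0]]
  ]
}}

```text
t: 19.08
ee_pos: [662.2, 134.3, 148.1]
orientation: [3.139, -0.112, -0.002]
ft_force: [-0.3, -0.3, 0.2]
width: 57.0
grasp_force: 0.0
```

Call:
{"fn": "servo_tool", "kwargs": {
  "plan": [
    [[1, 0, 0, 0, 0, 0, 0], [1, 0, 0, 0, 0, 0, 0], [1, 0, 0, 0, 0, 0, 0], [1, 0, 0, 0, 0, 0, 0], [1, 0, 0, 0, 0, 0, 0]]
  ]
}}

```text
t: 19.5
ee_pos: [662.9, 134.6, 149.0]
orientation: [-3.139, 0.112, -0.002]
ft_force: [-1.3, -0.4, 4.6]
width: 29.6
grasp_force: 30.0
```

Call:
{"fn": "servo_tool", "kwargs": {
  "plan": [
    [[1, 0, 0, 0.3, 0, 0, 0], [1, 0, 0, 0.7, 0, 0, 0], [1, 0, 0, 0.7, 0, 0, 0], [1, 0, 0, 0.6, 0, 0, 0], [1, -0.2, -0.2, 0, 0, 0, 0.1]]
  ]
}}

```text
t: 19.92
ee_pos: [657.9, 127.9, 246.3]
orientation: [-3.138, 0.096, -0.016]
ft_force: [0.5, 0.5, -0.2]
width: 29.7
grasp_force: 30.0
```

Call:
{"fn": "servo_tool", "kwargs": {
  "plan": [
    [[1, -0.4, -0.4, 0, 0, 0, 0.2], [1, -0.6, -0.6, 0, 0, 0, 0.2], [1, -0.6, -0.6, 0, 0, 0, 0.2], [1, -0.6, -0.6, 0, 0, 0, 0.2], [1, -0.6, -0.6, 0, 0, 0, 0.2]]
  ]
}}

```text
t: 20.33
ee_pos: [540.0, 13.5, 239.3]
orientation: [3.141, 0.042, -0.003]
ft_force: [-0.0, -1.2, -1.3]
width: 29.8
grasp_force: 30.0
```

Call:
{"fn": "servo_tool", "kwargs": {
  "plan": [
    [[1, -0.6, -0.6, 0, 0, 0, 0.2], [1, -0.6, -0.6, 0, 0, 0, 0.2], [1, -0.6, -0.6, 0, 0, 0, 0.2], [1, -0.3, -0.4, 0, 0, 0, 0], [1, 0, 0, 0, 0, 0, 0]]
  ]
}}

```text
t: 20.75
ee_pos: [454.6, -75.3, 239.3]
orientation: [-3.139, -0.118, 0.006]
ft_force: [0.5, -0.2, -1.8]
width: 29.6
grasp_force: 30.0
```

Call:
{"fn": "servo_tool", "kwargs": {
  "plan": [
    [[1, 0, 0, 0, 0, 0, 0], [1, 0, 0, 0, 0, 0, 0]]
  ]
}}

```text
t: 20.92
ee_pos: [458.6, -73.3, 240.0]
orientation: [-3.139, -0.121, -0.001]
ft_force: [-0.0, 0.3, -2.1]
width: 30.2
grasp_force: 30.0
```

Call:
{"fn": "servo_tool", "kwargs": {
  "plan": [
    [[1, 0, 0, -0.4, 0, 0, 0], [1, 0, 0, -0.6, 0, 0, 0], [1, 0, 0, -0.6, 0, 0, 0], [1, 0, 0, -0.6, 0, 0, 0], [1, 0, 0, -0.4, 0, 0, 0]]
  ]
}}

```text
t: 21.33
ee_pos: [458.6, -72.4, 134.0]
orientation: [-3.139, -0.124, 0.002]
ft_force: [-1.0, -0.0, -1.3]
width: 29.9
grasp_force: 30.0
```

Call:
{"fn": "servo_tool", "kwargs": {
  "plan": [
    [[1, 0, 0, -0.1, 0, 0, 0], [1, 0, 0, -0.1, 0, 0, 0], [1, 0, 0, 0, 0, 0, 0], [1, 0, 0, 0, 0, 0, 0]]
  ]
}}

```text
t: 21.67
ee_pos: [459.2, -73.2, 128.6]
orientation: [3.139, 0.122, 0.002]
ft_force: [-0.1, 0.6, -2.1]
width: 29.9
grasp_force: 30.0
```

Call:
{"fn": "servo_tool", "kwargs": {
  "plan": [
    [[1, 0, 0, -0.06, 0, 0, 0], [1, 0, 0, -0.05, 0, 0, 0], [1, 0, 0, -0.03, 0, 0, 0], [1, 0, 0, 0, 0, 0, 0]]
  ]
}}

```text
t: 22.0
ee_pos: [458.5, -73.4, 122.5]
orientation: [3.139, 0.121, 0.001]
ft_force: [0.7, -0.8, -1.1]
width: 29.6
grasp_force: 30.0
```

Call:
{"fn": "servo_tool", "kwargs": {
  "plan": [
    [[1, 0, 0, -0.03, 0, 0, 0], [1, 0, 0, 0, 0, 0, 0]]
  ]
}}

```text
t: 22.17
ee_pos: [458.4, -73.4, 121.2]
orientation: [-3.139, -0.121, 0.0]
ft_force: [-0.0, 0.3, -1.7]
width: 30.0
grasp_force: 30.0
```

Call:
{"fn": "servo_tool", "kwargs": {
  "plan": [
    [[1, 0, 0, -0.02, 0, 0, 0], [1, 0, 0, 0, 0, 0, 0]]
  ]
}}

```text
t: 22.33
ee_pos: [458.5, -73.4, 120.9]
orientation: [3.139, 0.121, 0.0]
ft_force: [-2.3, -0.5, 7.1]
width: 29.8
grasp_force: 30.0
```

Contact. Release, rise, and swing away to the right to see the tray.

Call:
{"fn": "servo_tool", "kwargs": {
  "plan": [
    [[-0.3, 0, 0, 0, 0, 0, 0], [-0.3, 0, 0, 0, 0, 0, 0], [-0.3, 0, 0, 0, 0, 0, 0], [-0.3, 0, 0, 0.3, 0, 0, 0], [-0.3, 0, 0, 0.7, 0, 0, 0]]
  ]
}}

```text
t: 22.75
ee_pos: [456.8, -73.1, 158.5]
orientation: [-3.138, -0.121, 0.009]
ft_force: [-0.4, -0.2, 0.9]
width: 56.2
grasp_force: 0.0
```

Call:
{"fn": "servo_tool", "kwargs": {
  "plan": [
    [[-0.3, 0, 0, 0.8, 0, 0, 0], [-0.3, 0, 0, 0.9, 0, 0, 0], [-0.3, 0, 0, 0.9, 0, 0, 0], [-0.3, 0, -0.5, 0.9, 0, 0, 0], [-0.3, 0, -0.9, 0.3, 0, 0, 0]]
  ]
}}

```text
t: 23.17
ee_pos: [460.1, -128.6, 317.4]
orientation: [3.137, 0.127, 0.011]
ft_force: [2.1, 0.4, -0.1]
width: 57.4
grasp_force: 0.0
```

Call:
{"fn": "servo_tool", "kwargs": {
  "plan": [
    [[-0.3, 0, -0.9, 0, 0, 0, 0], [-0.3, 0, -0.9, 0, 0, 0, 0], [-0.3, 0, -0.9, 0, 0, 0, 0], [-0.3, 0, -0.9, 0, 0, 0, 0], [-0.3, 0, -0.9, 0, 0, 0, 0]]
  ]
}}

```text
t: 23.58
ee_pos: [458.1, -311.2, 312.4]
orientation: [3.139, 0.121, 0.0]
ft_force: [1.4, 1.6, -0.2]
width: 57.1
grasp_force: 0.0
```

Call:
{"fn": "servo_tool", "kwargs": {
  "plan": [
    [[-0.3, 0, -0.9, 0, 0, 0, 0], [-0.3, 0, -0.9, 0, 0, 0, 0], [-0.3, 0, -0.9, 0, 0, 0, 0], [-0.3, 0, 0, 0, 0, 0, 0], [-0.3, 0, 0, 0, 0, 0, 0]]
  ]
}}

```text
t: 24.0
ee_pos: [457.9, -418.7, 311.7]
orientation: [-3.139, -0.117, 0.001]
ft_force: [0.3, 0.3, 0.6]
width: 57.0
grasp_force: 0.0
```

Run:
```python
from h import *
a=vision.get_image('top')[120:345,150:470];b=vision.get_image('scene')[150:400,180:520]
a=cv2.resize(a,(640,450));cv2.imwrite('pics/f1.png',a[:,:,::-1]);crop(b,0,340,0,250,2.2,'pics/f2.png')
```

```text
(no output)
```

View pics/f1.png

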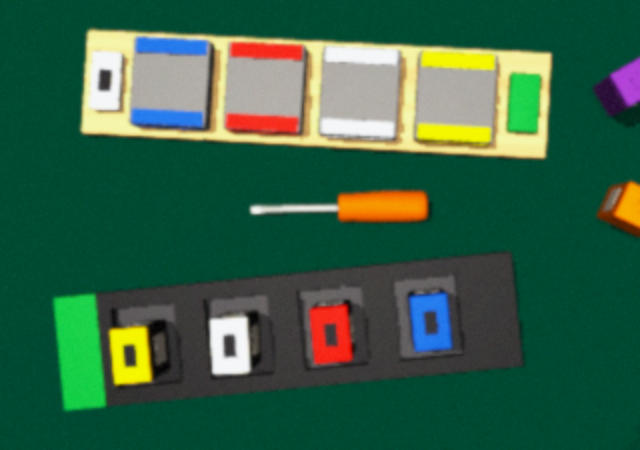

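View pics/f2.png

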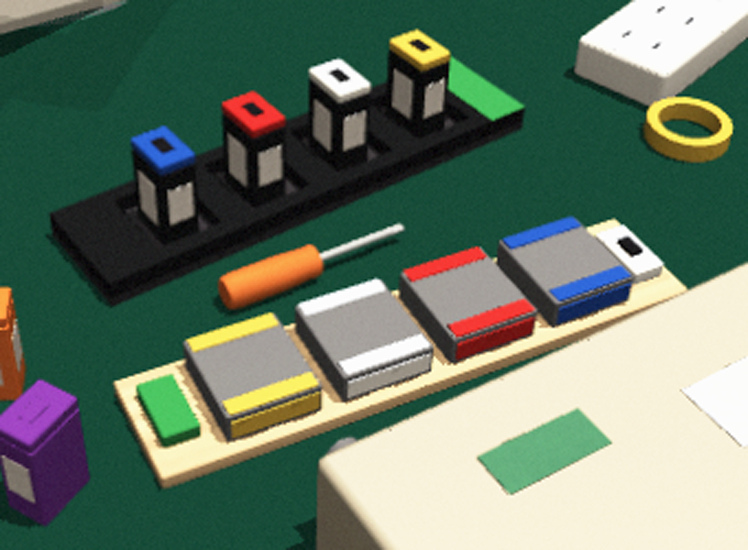

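All four stand upright in their pockets: yellow (130,355) at the green end, then white (230,346), red (330,334) and blue (430,322).

```bash
python3 -c "from workcell import close_job;print(close_job())"
```

```text
the job is handed in; nothing more can be done
None
```

All four adapters stand upright in the tray, in the order yellow, white, red, blue from the green end; I handed the job in at about 24 s of the 96 s allowed.

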